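Bridge the mug cradle with its retaining bar and lock it

ROBOT

A 6-joint arm with a two-finger parallel gripper is mounted at the origin on a cart in front of the work surface, level with it; the furniture and walls round the work are solid. World frame = base frame: x ahead of the robot, y to its left, z up, the work surface at z = 0. Lengths are in m, angles in rad, forces in N, time in s.
With the tool pointing down it reaches from about 0.275 to 0.85 m from the base axis. Payload 5.2 kg.
Tool frame: the origin (TCP) lies at the very end of the fingers, on their centre line; the grasp point (between the pads) lies 19 mm behind it; z points along the fingers, y is the line along which they close (so a half turn about z gives the same grasp; the last joint's range is limited). The gripper opens to 85 mm and grips with 20 to 120 N. Pads are 22 mm wide; open, the fingers measure 114 mm over their backs; the gripper's body (76 mm by 85 mm) begins 54 mm behind the grasp point. The pads swing forward as they close: fully open they stand 13 mm farther back than shut.
Start: joints at [-1.528, 0.259, 1.535, -0, 1.348, -0.203], TCP at [0.134, -0.533, 0.231] pointing down, gripper open.
Joint ranges: [-3.14, 3.14], [-0.91, 2.08], [0.19, 2.58], [-1.22, 4.36], [0.22, 2.71], [-3.12, 3.12]. Speed limits (rad/s): [2.57, 2.57, 3.14, 3.14, 3.14, 3.14].

INTERFACE

Orientations are given as a 3x3 rotation matrix whose columns are the frame's x, y, z axes.
In Python, from plant import r gives the robot as it stands.
- The arm moves only by the tool jog_arm, never from a script. Its argument "rows" is a list that holds one entry, the list of rows, each a list of 7 numbers: the turn, a rotation vector about the tool's x, y, z scaled (see below), then the shift along the tool's x, y, z scaled (see below), then the opening, from 0 (shut) to 1 (fully open). A call has 1 to 12 rows; each row shifts and turns the commanded pose from where the row before left it, along the tool's axes as they then stand; what a row does not reach is not made up. The controller multiplies each number of a shift by 20 mm and each number of a turn by 6 degrees. A row lasts 1/10 s, in which the tool goes at most 50 mm and 8.59 degrees, less where a joint would pass 70% of its speed; a pose out of reach is approached as far as the arm can. A call with a number of a shift or a turn outside -1 to 1 is refused whole. A call with a gripper value outside its range is refused whole. The fingers move at their own pace and stop on an object; "grip_force" is the grip in N (left out, the last holds). Time passes only in rows, so rows that do not move let the fingers close. It gives the time, the measured TCP pose, the force, the opening and the grip force at its end, in the units of the state.
- r.get_obs(): the state, without advancing time (a new reading comes with each control period).
- r.grab_frame(name): name is "scene" or "top" or "wrist"; returns a dict with "image" (384x512x3 uint8, blue, green, red), "intrinsics" (3x3 intrinsics, pixels), "R" (3x3) and "t" (3): a world point X has camera coordinates R X + t. Camera axes: x right, y down, z forward; pixel columns grow to the right and rows downward; lengths in m; the calibration is good to about 2 mm. A picture is of the moment at which its call begins. There is no depth.
- r.job_done(): hands the job in; it is judged then, once.
Trained networks look in the newest picture that a camera, given by its name, has taken for a name from the list of things; names that differ only in an ending like _2 or _b are one class to them, and where a whole thing is asked for, a point or a joint stands for the part that bears it (a point fixed in the world has none). Each returns a list of dicts, best first, with "conf" (0 to 1); they miss things now and then, are a little off and sometimes report something else, mostly with a low value. They report only what shows in the picture. A call takes as long as a camera call. They do not tell look-alikes from the thing itself.
- r.search_frame(camera, thing): "extent" ([left, top, right, bottom] in pixels, round what is visible of it).
The state is a dict: "time": time; "joints": joint angles; "joint_velocities": joint speeds; "effort": joint torques, N m; "tool_pos": TCP position; "eef_rot": TCP orientation; "contact_force": force on the tool from outside, world axes, zero at the start; "ft_torque": the same for the moment, N m; "width": finger opening in m; "grip_force": force on a finger pad.
Only numpy, scipy, OpenCV 4.12 (cv2) and the standard library are available. Lean on these libraries where they do the work, as an engineer would, in place of code of your own. Each camera call takes 0.05 s, during which the arm holds its last target. There are 200 camera calls.

TASK

Secure the mug in the packing cradle: push the steel retaining bar along its channel, across the gap above the mug, until it rests on both supports with its nose fully home against the end stop. Then swing the quarter-turn catch across the bar behind its nose tab so that the bar is locked, leave the mug standing in its bay, and let go of everything.

Things in the scene. Friction and masses are not known exactly. Their poses are not given: they have to be found in the camera images.
- cradle: Fixed plywood cradle, base 120 (x) by 352 (y) by 8 mm. Origin: on the table, under the middle of the mug bay. The bar is pushed along its level +y; z up. Near support: open-topped aluminium channel centred on x = 0, y = -240 to -50 mm, floor 115 mm above the table, 44 mm wide, lips 8 mm high. Bay (gap): y = -50 to +50. Far support: y = +50 to +112, top at 114 mm, flared lips.
- end_stop (a point): Middle of the end stop's face on the far support, where the bar's nose must come to rest: at x = 0, y = +100 mm in the cradle's frame, 119 mm above the table. The stop is 46 mm wide and its top is 140 mm above the table.
- bar: Loose flat steel bar in the channel, 240 (y) by 40 by 8 mm, 0.3 to 0.56 kg. Origin: middle of its underside; y points to the nose, as the cradle's y. Tail (y = -120): push flange 40 mm wide, bent up to 36 mm over the underside. Nose (y = +120): tab 26 mm wide, up to 24 mm. Starts drawn back; home its origin is at cradle y = -20, x = 0, after 120 to 170 mm of sliding (1 to 5 N).
- catch (a joint): Quarter-turn catch, rad: dark steel arm 84 by 14 by 8 mm, top 134 mm above the table, pivot upright at cradle x = -43, y = +76 mm. 0 = open, arm along cradle -y beside the bar; it grows counter-clockwise from above, over cradle +x; 1.57 = straight across the bar (stop at 1.6). Starts at 0 to 0.2, turns lightly (under 2 N at the peg), stays where left; turned first, it blocks the tab.
- catch_peg (a point): Middle of the upright round peg on the catch's free end, 12 mm in diameter, from the arm's top (134 mm) to 172 mm above the table, 70 mm from the pivot's axis: push it (or take it) to swing the catch. The point is 153 mm above the table.
- mug_mid (a point): Centre, half-way up, of the white mug standing loose in the bay: body 82 mm in diameter, 95 mm high, on the 8 mm base board, so its rim is at 103 mm; handle towards cradle -x.
There are look-alikes about, which are no part of the job. Leave any orange look-alike of the part that bears mug_mid alone.

How it is judged:
On the way, in this order (a step that is already met when the one before it is completed fails the run):
1. the bar bridges the gap, on both supports and home against the end stop (y of bar in the frame of cradle above -0.028 m and z of bar in the frame of cradle below 0.119 m and angle between bar's own z axis and vertical below 0.05 rad), for 0.2 s.
2. the catch is turned across the bar (value of joint catch above 1.3 rad), for 0.2 s.
At the end, for the whole second after the job is handed in: The bar lies level in the channel and on the far support, its nose within 8 mm of the end stop, along the cradle within 0.06 rad and at rest; the catch stands at more than 1.3 rad (across the bar); the mug stands upright in its bay, its centre within 40 mm of the bay's middle (all of step 1 and y of bar in the frame of cradle below -0.01 m and z of bar in the frame of cradle above 0.11 m and angle between the y axis of bar and the y axis of cradle, either way round below 0.06 rad and value of joint catch above 1.3 rad and linear speed of bar below 0.02 m/s and angle between mug_mid's own z axis and vertical below 0.1 rad and horizontal distance between mug_mid and cradle below 0.04 m); the robot touches nothing.
It fails at once if the mug in the bay is tipped over (angle between mug_mid's own z axis and vertical above 0.4 rad).
It also fails if it takes over 38 s, if anything falls off the work surface, if the arm or the gripper's body presses on something with over 40 N, if the wrist force passes 120 N, or if a joint passes its speed limit or range.

## Working session

There is one attempt and no reset: what is moved stays moved. The work goes in short steps, Python scripts to look and compute and a tool call to move; the robot and the scene stay as the last step left them, time stands still between calls to the robot, and variables do not carry over. Pictures are saved under pics/ and viewed, at most 10 in all, crops included, and the job is handed in when it is done.

Besides the shell and the picture viewer there is one more tool, called after ">>>" as a command line: name --argument value ..., lists and objects as JSON in quotes. jog_arm: Moves the arm, as the interface text tells. Shifts and turns lie within -1 to 1; 1 stands for 20 mm of shift or 6 degrees of turn. Its arguments: {"type":"object","properties":{"rows":{"type":"array"},"grip_force":{"type":"number"}},"required":["rows"]}

```bash
mkdir -p pics
cat > h.py <<'E'
import numpy as np, cv2
from plant import r
def pix(f,X):
    X=np.atleast_2d(X); c=X@f['R'].T+f['t']; p=c@f['intrinsics'].T; return p[:,:2]/p[:,2:]
def ray(f,uv,z):
    d=f['R'].T@np.linalg.solve(f['intrinsics'],[uv[0],uv[1],1.]); o=-f['R'].T@f['t']
    return o+d*(z-o[2])/d[2]
E
python3 - <<'E'
from h import *
ims=[]
for c in ['scene','top']:
    f=r.grab_frame(c); ims.append(f['image']); print(c,'cam',-f['R'].T@f['t'])
    for th in ['cradle','bar','catch','catch_peg','mug_mid','end_stop']:
        for d in r.search_frame(c,th)[:3]:
            e=d['extent']; print(th,round(d['conf'],2),np.round(e),np.round(ray(f,((e[0]+e[2])/2,(e[1]+e[3])/2),.12),3))
cv2.imwrite('pics/a.png',ims[0]); cv2.imwrite('pics/b.png',ims[1])
o=r.get_obs(); print(o['time'],o['eef_rot'],o['tool_pos'],o['width'])
E
```

```text
scene cam [-0.23073527  0.59593371  0.58699718]
cradle 0.77 [162. 178. 294. 284.] [0.403 0.127 0.12 ]
bar 0.59 [223. 154. 291. 208.] [ 0.549 -0.074  0.12 ]
catch 0.62 [190. 206. 234. 259.] [0.42  0.153 0.12 ]
catch 0.54 [199. 196. 222. 230.] [0.49  0.107 0.12 ]
catch_peg 0.54 [196. 196. 225. 228.] [0.493 0.106 0.12 ]
mug_mid 0.66 [190. 205. 236. 259.] [0.42  0.151 0.12 ]
mug_mid 0.62 [295. 164. 314. 202.] [ 0.462 -0.154  0.12 ]
end_stop 0.59 [159. 169. 291. 287.] [0.416 0.124 0.12 ]
end_stop 0.54 [194. 197. 223. 227.] [0.496 0.109 0.12 ]
top cam [ 0.34781752 -0.04149001  1.12078974]
cradle 0.8 [149. 148. 311. 228.] [0.5   0.033 0.12 ]
bar 0.82 [215. 145. 327. 196.] [ 0.536 -0.058  0.12 ]
catch 0.54 [166. 198. 204. 213.] [0.464 0.133 0.12 ]
catch_peg 0.69 [166. 199. 202. 214.] [0.462 0.136 0.12 ]
mug_mid 0.97 [346. 147. 391. 194.] [ 0.529 -0.272  0.12 ]
mug_mid 0.61 [185. 167. 223. 220.] [0.49  0.091 0.12 ]
end_stop 0.97 [146. 151. 312. 227.] [0.498 0.036 0.12 ]
0.7 [[ 9.69948182e-01  2.43311580e-01 -6.35958146e-06]
 [ 2.43311579e-01 -9.69948181e-01 -4.25170192e-05]
 [-1.65133476e-05  3.96919457e-05 -9.99999999e-01]] [ 0.13383666 -0.5334574   0.23134848] 0.08564078465047373
```

View pics/b.png

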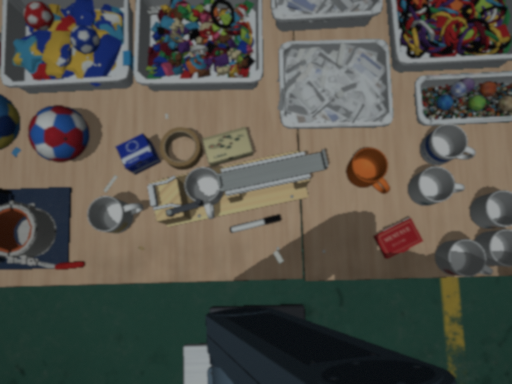

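View pics/a.png

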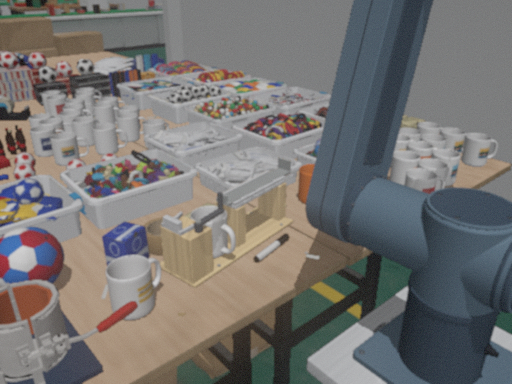

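The top view shows the cradle at pixels (150–325, 148–225), with its stop at the left near (155,193). The bar's grey flange end is near (325,158), and the bay mug is at (203,185). Mug look-alikes are the white one at (107,213), the orange one at (368,167) and others on the right. The mug in the bay at (203,185) fits the description.

Run:
```python
from h import *
a=cv2.imread('pics/b.png')[140:230,140:335]; b=cv2.imread('pics/a.png')[150:285,150:310]
a=cv2.resize(a,(780,360),interpolation=cv2.INTER_CUBIC); a=cv2.convertScaleAbs(a,alpha=1.4)
cv2.imwrite('pics/c.png',a)
cv2.imwrite('pics/d.png',cv2.resize(b,(640,540),interpolation=cv2.INTER_CUBIC))
```

```text
(no output)
```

View pics/c.png

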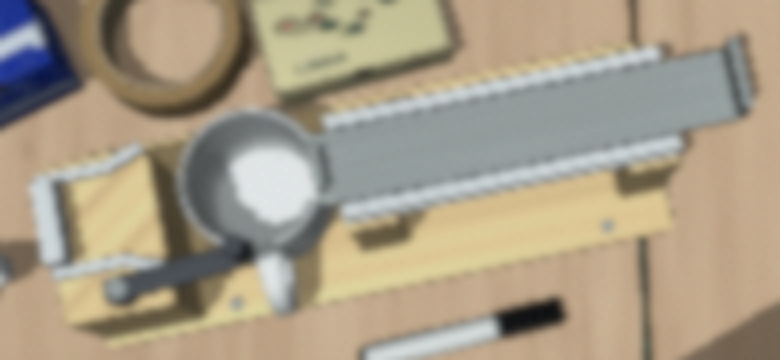

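View pics/d.png

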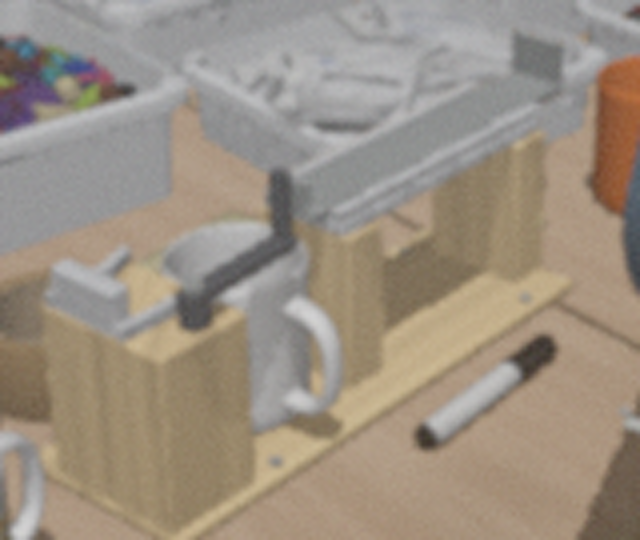

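The enlarged top crop shows the stop's face near crop (63,222), the channel lips from (325,120)/(343,215) to (660,50)/(680,142), the catch pivot at (118,290) and the flange top at about (738,75). The scene crop shows the peg upright from (282,172) to (290,240). I'll fit the cradle pose from these.

```bash
cat > fit.py <<'E'
from h import *
from scipy.optimize import least_squares
ft=r.grab_frame('top'); fs=r.grab_frame('scene')
T=[((0,.1,.14),(63,222)),((.024,-.05,.123),(325,120)),((.024,-.24,.123),(660,50)),((-.024,-.05,.123),(343,215)),((-.024,-.24,.123),(682,142)),((-.043,.076,.138),(118,290)),((-.06,-.24,.008),(670,232)),((-.06,.112,.008),(105,345))]
S=[((-.043,.076,.138),(195,298)),((-.06,.112,.008),(175,535)),((0.023,.1,.14),(60,265)),((-.06,-.24,.008),(570,285))]
def W(p,X): c,s=np.cos(p[2]),np.sin(p[2]); X=np.array(X); return np.stack([p[0]+c*X[...,0]-s*X[...,1],p[1]+s*X[...,0]+c*X[...,1],X[...,2]],-1)
tp=np.array([b for a,b in T])/4+140; sp=np.array([b for a,b in S])/4+150
def res(p): return np.r_[(pix(ft,W(p,[a for a,b in T]))-tp).ravel(),(pix(fs,W(p,[a for a,b in S]))-sp).ravel()]
s=least_squares(res,[.49,.09,.2],loss='soft_l1'); p=s.x
E
python3 - <<'E'
from fit import *
print(p,np.round(res(p).reshape(-1,2),1).tolist())
def L(w): c,s_=np.cos(p[2]),np.sin(p[2]); d=w[:2]-p[:2]; return np.round([c*d[0]+s_*d[1],-s_*d[0]+c*d[1]],3)
print('flange top',L(ray(ft,np.array((737,77))/4+140,.151)),'scene',L(ray(fs,np.array((537,38))/4+150,.151)))
print('peg top scene',L(ray(fs,np.array((282,173))/4+150,.172)),'peg base',L(ray(fs,np.array((290,240))/4+150,.134)))
print('mug top',L(ray(ft,np.array((255,180))/4+140,.103)))
for n,x in dict(flange0=(0,-.31,.14),flangehome=(0,-.14,.14),peg0=(-.043,.006,.15),pivot=(-.043,.076,.15),stop=(0,.1,.119)).items(): print(n,np.round(W(p,x),3))
o=r.get_obs(); R=o['eef_rot']; c,s_=np.cos(p[2]),np.sin(p[2])
print('tool yaw: tool x',np.degrees(np.arctan2(R[1,0],R[0,0])),'cradle yaw',np.degrees(p[2]))
E
```

```text
[0.50509973 0.09772978 0.17553217] [[-1.7, -0.9], [-0.5, 1.3], [0.1, 1.5], [-0.8, -1.3], [-0.7, -0.6], [-1.0, -0.6], [1.1, -0.5], [0.1, 0.7], [-0.3, -3.5], [1.4, 2.1], [2.1, -1.7], [1.6, -1.1]]
flange top [-0.001 -0.274] scene [ 0.    -0.274]
peg top scene [-0.039  0.006] peg base [-0.043  0.006]
mug top [ 0.005 -0.005]
flange0 [ 0.559 -0.208  0.14 ]
flangehome [ 0.53 -0.04  0.14]
peg0 [0.462 0.096 0.15 ]
pivot [0.449 0.165 0.15 ]
stop [0.488 0.196 0.119]
tool yaw: tool x 14.08219018107152 cradle yaw 10.057252741832423
```

The cradle fits to within about 3 mm at (0.505, 0.098), yaw 10.06°. The flange is at cradle y ≈ -0.274, so the bar has about 135 mm to slide. I'll yaw into line, close the fingers, and fly to a point behind the flange.

>>> jog_arm --rows '[[[0,0,0.67,0,0,0,0],[0,0,0,0.99,-0.48,0,0],[0,0,0,0.99,-0.48,0,0],[0,0,0,0.99,-0.48,0,0],[0,0,0,0.99,-0.48,0,0],[0,0,0,0.99,-0.48,0,0],[0,0,0,0.99,-0.48,0,0],[0,0,0,0.99,-0.48,0,0],[0,0,0,0.99,-0.48,0,0],[0,0,0,0.99,-0.48,0,0],[0,0,0,0.99,-0.48,0,0],[0,0,0,0.99,-0.48,0,0]]]'

```text
time: 2.0
tool_pos: [0.3305, -0.3909, 0.2314]
eef_rot: [[0.985, 0.175, 0.0], [0.175, -0.985, -0.0], [0.0, 0.0, -1.0]]
contact_force: [0.8, 0.2, 0.7]
width: -0.0001
grip_force: 0.0
```

>>> jog_arm --rows '[[[0,0,0,0.99,-0.48,0,0],[0,0,0,0.99,-0.48,0,0],[0,0,0,0.99,-0.48,0,0],[0,0,0,0.99,-0.48,0,0],[0,0,0,0.99,-0.48,0,0],[0,0,0,0.99,-0.48,0,0],[0,0,0,0.99,-0.48,0,0],[0,0,0,0.99,-0.48,0,0],[0,0,0,0.99,-0.48,0,0],[0,0,0,0.99,-0.48,0,0],[0,0,0,0.99,-0.48,0,0],[0,0,0,0.99,-0.48,0,0]]]'

```text
time: 3.2
tool_pos: [0.5444, -0.2359, 0.2313]
eef_rot: [[0.985, 0.175, 0.0], [0.175, -0.985, -0.0], [0.0, 0.0, -1.0]]
contact_force: [-0.6, -0.3, 0.1]
width: -0.0002
grip_force: 0.0
```

>>> jog_arm --rows '[[[0,0,0,0.99,-0.48,0,0],[0,0,0,0,0,0,0],[0,0,0,0,0,0,0],[0,0,0,0,0,0,0]]]'

```text
time: 3.6
tool_pos: [0.5609, -0.224, 0.2312]
eef_rot: [[0.985, 0.174, -0.001], [0.174, -0.985, -0.0], [-0.001, 0.0, -1.0]]
contact_force: [-0.5, 0.9, -0.2]
width: 0.0002
grip_force: 0.0
```

Run:
```python
from h import *
p=[0.5051,0.0977,0.1755]
o=r.get_obs(); c,s=np.cos(p[2]),np.sin(p[2]); d=o['tool_pos'][:2]-p[:2]
print(o['time'],'cradle xy',c*d[0]+s*d[1],-s*d[0]+c*d[1],o['tool_pos'],np.degrees(np.arctan2(o['eef_rot'][1,0],o['eef_rot'][0,0])),o['width'],o['contact_force'])
f=r.grab_frame('wrist'); cv2.imwrite('pics/w1.png',f['image'])
```

```text
3.6 cradle xy -0.001269397607962304 -0.3265225078639311 [ 0.56086109 -0.22402855  0.23122612] 10.042951076947016 0.0002453696582202993 [-0.52415443  0.88581415 -0.20208128]
```

View pics/w1.png

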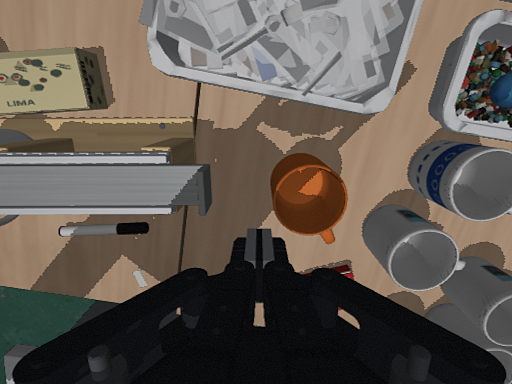

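The wrist view shows the flange at (200–211, 165–213), just left of the closed fingertips at (258,235), with the orange mug below to the right at (308,195). I'll refine the cradle's lateral offset and yaw from this view.

Run:
```python
from h import *
f=r.grab_frame('wrist')
p=[0.5051,0.0977,0.1755]; c,s=np.cos(p[2]),np.sin(p[2])
def L(uv,z): w=ray(f,uv,z); d=w[:2]-p[:2]; return np.round([c*d[0]+s*d[1],-s*d[0]+c*d[1]],4)
print('flange top',L((208,166),.151),L((211,213),.151)); print('lip ends',L((171,154),.123),L((171,212),.123)); print('lips left',L((0,155),.123),L((0,213),.123))
print('bar edge',L((10,164),.123),L((10,206),.123)); print('tip px',pix(f,r.get_obs()['tool_pos']))
for d in r.search_frame('wrist','bar')[:2]: print(d)
```

```text
flange top [ 0.0282 -0.2836] [-0.0136 -0.2839]
lip ends [ 0.0339 -0.2448] [-0.0233 -0.2394]
lips left [ 0.0332 -0.0867] [-0.0241 -0.0709]
bar edge [ 0.0247 -0.0937] [-0.0168 -0.0827]
tip px [[260.41432889 243.28066505]]
{'extent': [1.8, 164.3, 212.5, 214.1], 'conf': 0.83}
```

The wrist view puts the channel about 5 mm further along cradle +x. I'll shift, lower behind the flange, and begin the push.

>>> jog_arm --rows '[[[0,0,0,0.3,0,1,0],[0,0,0,0,0,1,0],[0,0,0,0,0,1,0],[0,0,0,0,0,1,0],[0,0,0,0,0,0.95,0],[0,0,0,0,0,0,0],[0,0,0,0,-0.5,0,0],[0,0,0,0,-0.5,0,0],[0,0,0,0,-0.4,0,0],[0,0,0,0,-0.4,0,0],[0,0,0,0,-0.4,0,0],[0,0,0,0,-0.4,0,0]]]'

```text
time: 4.95
tool_pos: [0.559, -0.1714, 0.1334]
eef_rot: [[0.985, 0.175, 0.002], [0.175, -0.985, -0.002], [0.002, 0.002, -1.0]]
contact_force: [0.2, -2.5, 2.8]
width: -0.0001
grip_force: 1.6
```

>>> jog_arm --rows '[[[0,0,0,0,-0.4,0,0],[0,0,0,0,-0.4,0,0],[0,0,0,0,-0.4,0,0],[0,0,0,0,-0.4,0,0],[0,0,0,0,-0.4,0,0],[0,0,0,0,-0.4,0,0]]]'

```text
time: 5.55
tool_pos: [0.5498, -0.1235, 0.1323]
eef_rot: [[0.985, 0.175, -0.0], [0.175, -0.985, -0.0], [-0.0, 0.0, -1.0]]
contact_force: [0.1, -3.4, 3.8]
width: -0.0003
grip_force: 1.7
```

Contact is made at about 3.4 N. The fingertips are at cradle y ≈ -0.226, with roughly 70 mm to go.

>>> jog_arm --rows '[[[0,0,0,0,-0.4,0,0],[0,0,0,0,-0.4,0,0],[0,0,0,0,-0.4,0,0],[0,0,0,0,-0.4,0,0],[0,0,0,0,-0.4,0,0],[0,0,0,0,-0.4,0,0],[0,0,0,0,-0.4,0,0]]]'

```text
time: 6.25
tool_pos: [0.5399, -0.0682, 0.1323]
eef_rot: [[0.985, 0.175, -0.0], [0.175, -0.985, 0.0], [-0.0, -0.0, -1.0]]
contact_force: [0.3, -3.0, 2.1]
width: -0.0003
grip_force: 1.6
```

>>> jog_arm --rows '[[[0,0,0,0,-0.2,0,0],[0,0,0,0,-0.2,0,0],[0,0,0,0,-0.1,0,0],[0,0,0,0,-0.1,0,0]]]'

```text
time: 6.65
tool_pos: [0.538, -0.0571, 0.1323]
eef_rot: [[0.985, 0.175, -0.0], [0.175, -0.985, -0.0], [-0.0, 0.0, -1.0]]
contact_force: [0.8, -2.4, 2.0]
width: 0.0
grip_force: 1.4
```

>>> jog_arm --rows '[[[0,0,0,0,-0.1,0,0],[0,0,0,0,-0.1,0,0],[0,0,0,0,0,0,0]]]'

```text
time: 6.95
tool_pos: [0.5373, -0.053, 0.1323]
eef_rot: [[0.985, 0.175, -0.0], [0.175, -0.985, 0.0], [-0.0, -0.0, -1.0]]
contact_force: [0.9, -2.4, 2.2]
width: -0.0
grip_force: 1.1
```

>>> jog_arm --rows '[[[0,0,0,0,-0.1,0,0],[0,0,0,0,0,0,0]]]'

```text
time: 7.15
tool_pos: [0.5375, -0.0529, 0.1324]
eef_rot: [[0.985, 0.175, 0.001], [0.175, -0.985, -0.003], [0.001, 0.003, -1.0]]
contact_force: [0.4, -8.6, -0.4]
width: -0.0001
grip_force: 4.1
```

>>> jog_arm --rows '[[[0,0,0,0,-0.1,0,0],[0,0,0,0,0,0,0]]]'

```text
time: 7.35
tool_pos: [0.5379, -0.0527, 0.1328]
eef_rot: [[0.985, 0.175, 0.003], [0.175, -0.985, -0.006], [0.002, 0.006, -1.0]]
contact_force: [2.7, -13.7, -1.4]
width: 0.0004
grip_force: 7.1
```

The bar is stopped firmly at 13.7 N with the tail at cradle y ≈ -0.14, which fits home. I'll back off, rise, and move to where the wrist camera sees the peg and nose.

>>> jog_arm --rows '[[[0,0,0,0,1,0,0],[0,0,0,0,0,-1,0],[0,0,0,0,0,-1,0],[0,0,0,0,0,-1,0],[0,0,0,0,0,-1,0],[0,0,0,0,0,-1,0],[0,0,0,-0.58,-1,0,0.4],[0,0,0,-0.58,-1,0,0.4],[0,0,0,-0.58,-1,0,0.4],[0,0,0,-0.58,-1,0,0.4],[0,0,0,-0.58,-1,0,0.4],[0,0,0,-0.58,-1,0,0.4]]]'

```text
time: 8.55
tool_pos: [0.4492, 0.0384, 0.2317]
eef_rot: [[0.985, 0.175, -0.002], [0.175, -0.985, 0.002], [-0.002, -0.002, -1.0]]
contact_force: [0.1, 0.2, 0.7]
width: 0.0338
grip_force: 0.0
```

>>> jog_arm --rows '[[[0,0,0,-0.58,-1,0,0.4],[0,0,0,-0.58,-1,0,0.4],[0,0,0,-0.58,-1,0,0.4],[0,0,0,0,0,0,0.4],[0,0,0,0,0,0,0.4],[0,0,0,0,0,0,0.4]]]'

```text
time: 9.15
tool_pos: [0.4063, 0.0898, 0.2322]
eef_rot: [[0.985, 0.175, -0.0], [0.175, -0.985, 0.0], [-0.0, -0.0, -1.0]]
contact_force: [-0.4, 0.4, 0.1]
width: 0.0342
grip_force: 0.0
```

Run:
```python
from h import *
f=r.grab_frame('wrist'); cv2.imwrite('pics/w2.png',f['image'])
for t in ['catch','catch_peg','bar','end_stop']: print(t,[(np.round(d['extent']),round(d['conf'],2)) for d in r.search_frame('wrist',t)[:2]])
o=r.get_obs(); print(o['time'],o['tool_pos'],o['width'],pix(f,o['tool_pos']))
```

```text
catch [(array([172., 114., 271., 138.]), 0.82)]
catch_peg []
bar [(array([144.,  44., 459., 102.]), 0.72)]
end_stop [(array([131.,  32., 512., 140.]), 0.58)]
9.4 [0.4062063  0.08962122 0.2321581 ] 0.03429579119608995 [[260.5442265  243.40228866]]
```

View pics/w2.png

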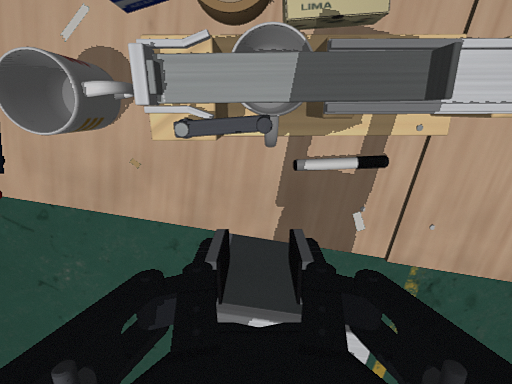

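The wrist view shows the bar spanning the gap, with its nose tab (155,78) against the stop (140,75). The mug stands at (270,70), the catch pivot is at (181,129), and the peg is at (264,124).

Run:
```python
from h import *
f=r.grab_frame('wrist'); p=[0.5051,0.0977,0.1755]; c,s=np.cos(p[2]),np.sin(p[2])
print('cam',-f['R'].T@f['t'])
def L(w): d=w[:2]-p[:2]; return np.round([c*d[0]+s*d[1],-s*d[0]+c*d[1]],4)
T=r.get_obs()['tool_pos']; print('tool',L(T))
for n,uv,z in [('peg',(264,124),.172),('pivot',(181,128),.136),('tabtop',(162,75),.139),('stop face',(152,75),.14),('flange',(440,72),.151),('chan',(435,42),.123),('chan',(435,110),.123)]: print(n,L(ray(f,uv,z)))
for x in [(-.043,.006),(-.039,.006)]:
  for z in(.134,.172): print(x,z,pix(f,[p[0]+c*x[0]-s*x[1],p[1]+s*x[0]+c*x[1],z]))
```

```text
cam [0.4788121  0.10322371 0.37488622]
tool [-0.0989  0.0094]
peg [-0.0345  0.0064]
pivot [-0.0394  0.0766]
tabtop [0.0021 0.0875]
stop face [0.002  0.0952]
flange [ 0.0025 -0.1271]
chan [ 0.0288 -0.1357]
chan [-0.025  -0.1457]
(-0.043, 0.006) 0.134 [[263.607473  131.9585356]]
(-0.043, 0.006) 0.172 [[264.46221789 135.93848137]]
(-0.039, 0.006) 0.134 [[263.62398491 127.21317271]]
(-0.039, 0.006) 0.172 [[264.48673465 130.34569121]]
```

Everything agrees: pivot at cradle (-0.040, 0.077) and peg at (-0.036, 0.007). I'll go over the peg, lower, and close lightly.

>>> jog_arm --rows '[[[0,0,0,0.8,0.03,0,0.4],[0,0,0,0.8,0.03,0,0.4],[0,0,0,0.8,0.03,0,0.4],[0,0,0,0.75,0.03,0,0.4],[0,0,0,0,0,0.9,0.4],[0,0,0,0,0,0.9,0.4],[0,0,0,0,0,0.9,0.4],[0,0,0,0,0,0.9,0.4],[0,0,0,0,0,0.85,0.4],[0,0,0,0,0,0,0.4]]]' --grip_force 25

```text
time: 10.45
tool_pos: [0.4667, 0.0985, 0.1412]
eef_rot: [[0.985, 0.174, -0.005], [0.174, -0.985, 0.0], [-0.005, -0.001, -1.0]]
contact_force: [-0.2, 0.1, 0.1]
width: 0.0342
grip_force: 0.0
```

>>> jog_arm --rows '[[[0,0,0,0,0,0,0],[0,0,0,0,0,0,0],[0,0,0,0,0,0,0],[0,0,0,0,0,0,0],[0,0,0,0,0,0,0]]]'

```text
time: 10.95
tool_pos: [0.4695, 0.0973, 0.1442]
eef_rot: [[0.985, 0.175, 0.002], [0.175, -0.985, -0.002], [0.002, 0.003, -1.0]]
contact_force: [1.9, -5.6, -5.3]
width: 0.0109
grip_force: 25.8
```

The peg is held (width about 11–12 mm). I'll swing it along the arc.

>>> jog_arm --rows '[[[0,0,0,0.42,-0.05,0,0],[0,0,0,0.41,-0.1,0,0],[0,0,0,0.39,-0.15,0,0],[0,0,0,0.37,-0.2,0,0],[0,0,0,0.34,-0.24,0,0],[0,0,0,0.31,-0.28,0,0]]]'

```text
time: 11.55
tool_pos: [0.512, 0.1242, 0.1443]
eef_rot: [[0.985, 0.175, 0.006], [0.175, -0.985, -0.004], [0.005, 0.005, -1.0]]
contact_force: [6.9, -8.5, -8.4]
width: 0.0108
grip_force: 25.5
```

>>> jog_arm --rows '[[[0,0,0,0.28,-0.32,0,0],[0,0,0,0.24,-0.35,0,0],[0,0,0,0.19,-0.37,0,0],[0,0,0,0.15,-0.39,0,0],[0,0,0,0.1,-0.41,0,0],[0,0,0,0.05,-0.41,0,0],[0,0,0,0,-0.1,0,0],[0,0,0,0,0,0,0]]]'

```text
time: 12.35
tool_pos: [0.5233, 0.1767, 0.1445]
eef_rot: [[0.985, 0.175, 0.006], [0.175, -0.985, 0.0], [0.006, 0.001, -1.0]]
contact_force: [6.2, -0.4, -5.1]
width: 0.0107
grip_force: 25.5
```

The peg is at about 1.54 rad. I'll release and go straight up.

>>> jog_arm --rows '[[[0,0,0,0,0,0,0.3],[0,0,0,0,0,0,0.3],[0,0,0,0,0,0,0.3],[0,0,0,0,0,-0.5,0.3],[0,0,0,0,0,-1,0.3],[0,0,0,0,0,-1,0.3],[0,0,0,0,0,-1,0.3],[0,0,0,0,0,-1,0.3],[0,0,0,-1,0,-0.5,0.3],[0,0,0,-1,0,0,0.3],[0,0,0,-1,0,0,0.3],[0,0,0,-1,0,0,0.3]]]'

```text
time: 13.55
tool_pos: [0.441, 0.1623, 0.2443]
eef_rot: [[0.985, 0.175, 0.001], [0.175, -0.985, 0.0], [0.001, 0.0, -1.0]]
contact_force: [0.6, -0.1, 0.3]
width: 0.0257
grip_force: 0.0
```

>>> jog_arm --rows '[[[0,0,0,-1,0,0,0.3],[0,0,0,-1,0,0,0.3],[0,0,0,0,0,0,0.3],[0,0,0,0,0,0,0.3]]]'

```text
time: 13.95
tool_pos: [0.4029, 0.1555, 0.2443]
eef_rot: [[0.985, 0.175, 0.002], [0.175, -0.985, 0.0], [0.002, 0.0, -1.0]]
contact_force: [0.3, 0.2, 0.8]
width: 0.0255
grip_force: 0.0
```

Run:
```python
from h import *
f=r.grab_frame('wrist'); cv2.imwrite('pics/w3.png',f['image'])
p=[0.5080,0.0982,0.1755]; c,s=np.cos(p[2]),np.sin(p[2])
for t in ['catch','bar']: print(t,[(np.round(d['extent']),round(d['conf'],2)) for d in r.search_frame('wrist',t)[:2]])
for x in [(-.043,.076,.134),(.027,.076,.172)]: print(pix(f,[p[0]+c*x[0]-s*x[1],p[1]+s*x[0]+c*x[1],x[2]]))
```

```text
catch [(array([252.,  34., 267., 148.]), 0.56)]
bar [(array([297.,  35., 379., 154.]), 0.69), (array([231.,  63., 512., 114.]), 0.62)]
[[258.4370018  137.20042686]]
[[258.2501487   41.59444019]]
```

View pics/w3.png

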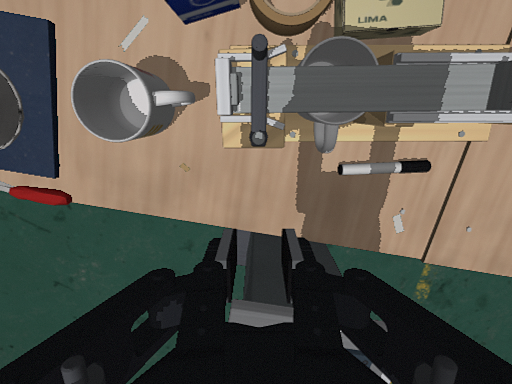

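The catch stands straight across the bar, from pivot (258,138) to peg (260,42), behind the nose tab at (235,85). The bar is home against the stop, the mug is upright at (335,80), and the gripper is clear.

```bash
python3 -c "
from plant import r
print(r.job_done())"
```

```text
the job is handed in; nothing more can be done
None
```

The job is handed in at about 14 s of the 38 s allowed: the last picture shows the bar home against the end stop, the catch across it behind the nose tab at roughly 1.54 rad, the mug upright in its bay, and the gripper clear of everything; the hand-in call returned no verdict.

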